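# Ring for the customer and show the chosen box and ribbon

## Task

Ring the counter bell by pressing its button, then show the customer what goes together: hold the fingertips a few centimetres above the middle of the dark blue gift box, without touching it, for about two seconds, and then in the same way above the spool of red ribbon. Finish with the fingertips still held above that spool. Grasp or lift nothing, touch nothing but the bell, leave every object standing where it is, and do not dip down over any other gift box or spool on the way.

Things in the scene. Friction and masses are not known exactly. Their poses are not given: they have to be found in the camera images.
- bell: brass counter bell on a round black base, 83 mm across and 56 mm high with its push button, standing loose on the counter; origin at the centre of its underside, z up
- bell_top (a point): centre of the top of the bell's button, 56 mm above the counter; the button is a brass knob 17 mm across that is pressed straight down
- bell_button (a joint): travel of the bell's button in m: 0 at rest, 0.0035 fully down; it springs back by itself, and the bell rings when it is more than 0.002 down
- blue_box: dark blue gift box with a gold ribbon and bow, 50 x 60 mm and 68 mm high with the bow (the bow is the top 20 mm), loose; origin at the centre of its underside, z up
- blue_box_top (a point): top of the bow, over the middle of the dark blue box, 68 mm above its underside
- red_box: red gift box with a gold ribbon and bow, 50 x 60 mm, 68 mm high with the bow, loose; origin at the centre of its underside, z up
- red_box_top (a point): top of the bow, over the middle of the red box, 68 mm above its underside
- white_box: white gift box with a red ribbon and bow, 52 x 65 mm, 72 mm high with the bow, loose; origin at the centre of its underside, z up
- white_box_top (a point): top of the bow, over the middle of the white box, 72 mm above its underside
- red_spool: spool of red ribbon with white flanges (red between them, and a small red centre on top), lying flat, 63 mm across, 24 mm high, loose; origin at the centre of its underside, z up
- red_spool_top (a point): centre of the upper face of the red ribbon spool, 24 mm above its underside
- gold_spool: spool of gold ribbon with white flanges (gold between them, and a small gold centre on top), lying flat, 57 mm across, 20 mm high, loose; origin at the centre of its underside, z up
- gold_spool_top (a point): centre of the upper face of the gold ribbon spool, 20 mm above its underside
- stamp: wooden rubber stamp standing upright, 31 x 40 mm, 78 mm high, a loose bystander; origin at the centre of its underside, z up
- tin: round green sweet tin with a gold lid, 65 mm across, 40 mm high, a loose bystander; origin at the centre of its underside, z up
- tag: small wooden price-tag stand, 28 x 72 mm, 53 mm high, a loose bystander; origin at the centre of its underside, z up

How it is judged:
On the way, in this order (a step that is already met when the one before it is completed fails the run):
1. the bell's button is pressed more than 2 mm down (value of joint bell_button above 0.002 m), for 0.02 s.
2. the button is let go, and the grasp point between the fingers stays over the dark blue box for 1.5 s: within 25 mm of its middle and 5 to 85 mm above the top of its bow (horizontal distance between the grasp point and blue_box_top below 0.025 m and z of the grasp point in the frame of blue_box_top between 0.005 and 0.085 m and value of joint bell_button below 0.001 m), for 1.5 s.
3. then it stays over the red ribbon spool for 1.5 s: within 25 mm of its middle and 5 to 85 mm above its upper face (horizontal distance between the grasp point and red_spool_top below 0.025 m and z of the grasp point in the frame of red_spool_top between 0.005 and 0.085 m), for 1.5 s.
At the end, for the whole second after the job is handed in: The grasp point between the fingers is still over the red ribbon spool (within 25 mm of its middle, 5 to 85 mm above its upper face); the bell's button is up; gift boxes and spools are within 6 mm, the bell and the bystanders within 20 mm of where they stood, and all are at rest (all of step 3 and distance of each of blue_box, red_box, white_box, red_spool, gold_spool from where it was at the start of the episode below 0.006 m and distance of each of stamp, tin, tag, bell from where it was at the start of the episode below 0.02 m and value of joint bell_button below 0.001 m and linear speed of each of blue_box, red_box, white_box, red_spool, gold_spool, bell below 0.01 m/s); the robot touches nothing.
It fails at once if the robot touches a gift box, a spool or a bystander (contact force between any of the fingers, the arm and blue_box above 0.2 N or contact force between any of the fingers, the arm and red_box above 0.2 N or contact force between any of the fingers, the arm and white_box above 0.2 N or contact force between any of the fingers, the arm and red_spool above 0.2 N or contact force between any of the fingers, the arm and gold_spool above 0.2 N or contact force between any of the fingers, the arm and stamp above 0.2 N or contact force between any of the fingers, the arm and tin above 0.2 N or contact force between any of the fingers, the arm and tag above 0.2 N).
It fails at once if the robot touches anything at all while the grasp point is more than 60 mm to the side of the bell's button (horizontal distance between the grasp point and bell_top above 0.06 m and contact force between any of the fingers, the arm and anything else above 0.3 N).
It fails at once if a gift box or spool is shifted by more than 6 mm, or the bell or a bystander by more than 20 mm (not (distance of each of blue_box, red_box, white_box, red_spool, gold_spool from where it was at the start of the episode below 0.006 m and distance of each of stamp, tin, tag, bell from where it was at the start of the episode below 0.02 m)).
It fails at once if the bell is lifted or tipped (height (world z) of bell above 0.01 m or angle between bell's own z axis and vertical above 0.25 rad).
It fails at once if the fingers dip down over another gift box or spool (grasp point within 25 mm of its middle and less than 60 mm above its top) ((horizontal distance between the grasp point and red_box_top below 0.025 m and z of the grasp point in the frame of red_box_top between 0.005 and 0.06 m) or (horizontal distance between the grasp point and white_box_top below 0.025 m and z of the grasp point in the frame of white_box_top between 0.005 and 0.06 m) or (horizontal distance between the grasp point and gold_spool_top below 0.025 m and z of the grasp point in the frame of gold_spool_top between 0.005 and 0.06 m)).
It also fails if it takes over 45 s, if anything falls off the work surface, if the arm or the gripper's body presses on something with over 40 N, if the wrist force passes 120 N, or if a joint passes its speed limit or range.

## Robot

A 6-joint arm with a two-finger parallel gripper is mounted at the origin on a cart in front of the work surface, level with it; the furniture and walls round the work are solid. World frame = base frame: x ahead of the robot, y to its left, z up, the work surface at z = 0. Lengths are in m, angles in rad, forces in N, time in s.
With the tool pointing down it reaches from about 0.3 to 0.75 m from the base axis. Payload 8.5 kg.
Tool frame: the origin (TCP) lies at the very end of the fingers, on their centre line; the grasp point (between the pads) lies 19 mm behind it; z points along the fingers, y is the line along which they close (so a half turn about z gives the same grasp; the last joint's range is limited). The gripper opens to 88 mm and grips with 3 to 60 N. Pads are 18 mm wide; open, the fingers measure 123 mm over their backs; the gripper's body (75 mm by 187 mm) begins 45 mm behind the grasp point.
Start: joints at [-1.553, 0.381, 1.297, -0, 1.464, -0.215], TCP at [0.127, -0.535, 0.239] pointing down, gripper open.
Joint ranges: [-3.11, 3.11], [-0.89, 2.33], [0.22, 2.48], [-1.42, 4.56], [0.17, 2.85], [-2.88, 2.88]. Speed limits (rad/s): [2.39, 2.39, 3.14, 3.14, 3.14, 3.14].

## Interface

Orientations are given as a 3x3 rotation matrix whose columns are the frame's x, y, z axes.
In Python, from workcell import env gives the robot as it stands. The module is installed in compiled form; this text tells all that it offers.
- The arm moves only by the tool send_rows, never from a script. Its argument "motion" is a list of rows, each a list of 5 numbers: the closure, from -1 (fully open) to 1 (shut), so that 0 is half open, then the shift along the tool's x, y, z in units of 0.6 m (1.0 is 0.6 m), then the turn about the tool's z in units of 90 degrees (1.0 is 90 degrees). A call has 1 to 20 rows; each row is the pose to reach, as a shift and turn from the pose commanded when the call began, along the tool's axes at that moment; what a row does not reach only later rows make up. A row lasts 1/12 s, in which the tool goes at most 41.7 mm and 7.16 degrees, less where a joint would pass 70% of its speed; a pose out of reach is approached as far as the arm can. A call with a number of a shift or a turn outside -1 to 1 is refused whole. A call with a gripper value outside its range is refused whole. The fingers move at their own pace and stop on an object; "grip_force" is the grip in N (left out, the last holds). Time passes only in rows, so rows that repeat a pose let the fingers close. It gives the time, the measured TCP pose, the force, the opening and the grip force at its end, in the units of the state.
- env.state(): the state, without advancing time (a new reading comes with each control period).
- env.camera(name): name is "side" or "top"; returns a dict with "img" (420x560x3 uint8, red, green, blue), "vertical_fov" (degrees; the focal length in pixels is half the picture's height over the tangent of half this angle, whatever the lens; pixels are square), "cx", "cy" (the principal point, pixels), "T" (4x4, takes a point from camera to world coordinates). Camera axes: x right, y up, looking along -z (the intrinsics and any distortion apply to the point x, -y, -z); pixel columns grow to the right and rows downward; lengths in m; the calibration is good to about 2 mm. A picture is of the moment at which its call begins. There is no depth.
- env.hand_in(): hands the job in; it is judged then, once.
Trained networks look in the newest picture that a camera, given by its name, has taken for a name from the list of things; names that differ only in an ending like _2 or _b are one class to them, and where a whole thing is asked for, a point or a joint stands for the part that bears it (a point fixed in the world has none). Each returns a list of dicts, best first, with "score" (0 to 1); they miss things now and then, are a little off and sometimes report something else, mostly with a low value. They report only what shows in the picture. A call takes as long as a camera call.
- env.trace(label, camera): "mask" (420x560 bool, what is visible of it) and "bbox" ([centre column, centre row, width, height] in pixels, round what is visible of it).
The state is a dict: "t": time; "q": joint angles; "dq": joint speeds; "tau": joint torques, N m; "position": TCP position; "orientation": TCP orientation; "contact_force": force on the tool from outside, world axes, zero at the start; "ft_torque": the same for the moment, N m; "gripper_width": finger opening in m; "grasp_force": force on a finger pad.
Only numpy, scipy, OpenCV 4.12 (cv2) and the standard library are available. Lean on these libraries where they do the work, as an engineer would, in place of code of your own. Each camera call takes 0.05 s, during which the arm holds its last target. There are 200 camera calls.

## Working session

There is one attempt and no reset: what is moved stays moved. The work goes in short steps, Python scripts to look and compute and a tool call to move; the robot and the scene stay as the last step left them, time stands still between calls to the robot, and variables do not carry over. Pictures are saved under pics/ and viewed, at most 10 in all, crops included, and the job is handed in when it is done.

Besides the shell and the picture viewer there is one more tool, called after ">>>" by a JSON object that holds its "name" and its "arguments", one argument or row to a line. send_rows: Moves the arm, as the interface text tells. Shifts and turns lie within -1 to 1; 1 stands for 0.6 m of shift or 90 degrees of turn. Its arguments: {"type":"object","properties":{"motion":{"type":"array","items":{"type":"array","items":{"type":"number"}}},"grip_force":{"type":"number"}},"required":["motion"]}

```bash
mkdir -p pics; cat > h.py <<'E'
import numpy as np, cv2
from workcell import env
def ray(c,u,v):
    f=c["img"].shape[0]/2/np.tan(np.radians(c["vertical_fov"])/2)
    d=c["T"][:3,:3]@np.array([(u-c["cx"])/f,-(v-c["cy"])/f,-1.]); return c["T"][:3,3],d
def at(c,u,v,z):
    o,d=ray(c,u,v); return o+d*(z-o[2])/d[2]
E
python3 - <<'E'
from h import *
s=env.state(); print(s["t"],s["position"],s["orientation"].tolist() if hasattr(s["orientation"],'tolist') else s["orientation"])
names="bell blue_box red_box white_box red_spool gold_spool stamp tin tag".split()
hs=[.03,.034,.034,.036,.012,.01,.039,.02,.026]
for cn in("top","side"):
    c=env.camera(cn); print(cn,[k for k in c],c["vertical_fov"],c["cx"],c["cy"],c["T"][:3,3])
    im=c["img"][:,:,::-1].copy()
    for n,h in zip(names,hs):
        for r in env.trace(n,cn)[:2]:
            b=r["bbox"]; m=np.argwhere(r["mask"]).mean(0)[::-1]
            print(n,round(r["score"],2),np.round(b,0),np.round(m,0),at(c,*m,h).round(3))
    cv2.imwrite(f"pics/{cn}.png",im)
E
```

```text
0.0 [ 0.12686014 -0.53487536  0.23814937] [[0.9730247716697423, 0.23070065370752946, -4.578170374336084e-05], [0.23070047945831285, -0.9730237513583995, 0.0014380786251005644], [0.00028721899377358236, -0.001409847986835629, -0.999998964916416]]
top ['img', 'vertical_fov', 'cx', 'cy', 'T'] 57.21135778214691 281.1853573469869 207.91428701614157 [ 0.42177939 -0.0190195   0.92466592]
bell 0.82 [403. 255.  35.  36.] [401. 256.] [ 0.488 -0.305  0.03 ]
bell 0.16 [278. 209.  34.  24.] [278. 207.] [ 0.601 -0.019  0.03 ]
blue_box 0.98 [218. 204.  28.  23.] [219. 202.] [0.613 0.12  0.034]
blue_box 0.54 [331. 264.  22.  17.] [329. 263.] [ 0.47  -0.139  0.034]
red_box 0.66 [172. 207.  29.  28.] [175. 208.] [0.596 0.222 0.034]
white_box 0.89 [280. 206.  37.  25.] [278. 207.] [ 0.6   -0.02   0.036]
white_box 0.59 [173. 207.  25.  28.] [175. 208.] [0.595 0.221 0.036]
red_spool 0.82 [187. 272.  27.  26.] [187. 272.] [0.448 0.191 0.012]
gold_spool 0.64 [267. 274.  22.  20.] [267. 272.] [0.45  0.006 0.01 ]
stamp 0.74 [190. 270.  31.  27.] [186. 272.] [0.448 0.186 0.039]
stamp 0.54 [332. 262.  19.  16.
[... 616 characters left out ...]
] [0.596 0.222 0.034]
red_box 0.7 [271. 229.  29.  31.] [271. 229.] [ 0.599 -0.019  0.034]
white_box 0.93 [273. 229.  29.  29.] [271. 228.] [ 0.599 -0.02   0.036]
white_box 0.48 [167. 185.  34.  28.] [168. 187.] [ 0.509 -0.305  0.036]
red_spool 0.91 [360. 196.  23.  23.] [358. 195.] [0.446 0.19  0.012]
stamp 0.82 [233. 182.  16.  25.] [232. 182.] [ 0.471 -0.141  0.039]
stamp 0.44 [360. 196.  25.  20.] [358. 196.] [0.469 0.187 0.039]
tin 0.62 [181. 236.  26.  31.] [181. 236.] [ 0.643 -0.236  0.02 ]
tin 0.31 [271. 232.  30.  30.] [271. 228.] [ 0.589 -0.021  0.02 ]
tag 0.71 [236. 181.  13.  22.] [232. 183.] [ 0.461 -0.143  0.026]
tag 0.69 [271. 228.  28.  29.] [272. 229.] [ 0.594 -0.02   0.026]
```

```bash
python3 - <<'E'
import cv2
t=cv2.imread("pics/top.png"); cv2.imwrite("pics/top2.png",cv2.resize(t[130:320,140:450],None,fx=2.5,fy=2.5,interpolation=cv2.INTER_CUBIC))
t=cv2.imread("pics/side.png"); cv2.imwrite("pics/side2.png",cv2.resize(t[120:310,120:430],None,fx=2.5,fy=2.5,interpolation=cv2.INTER_CUBIC))
E
```

```text
(no output)
```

View pics/top2.png

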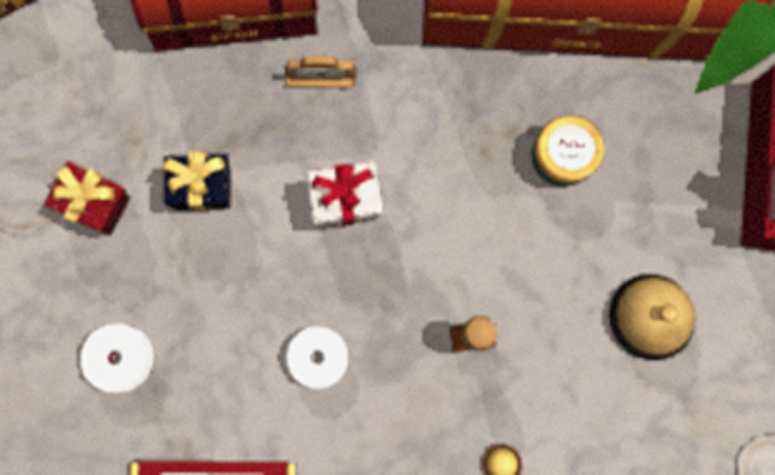

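View pics/side2.png

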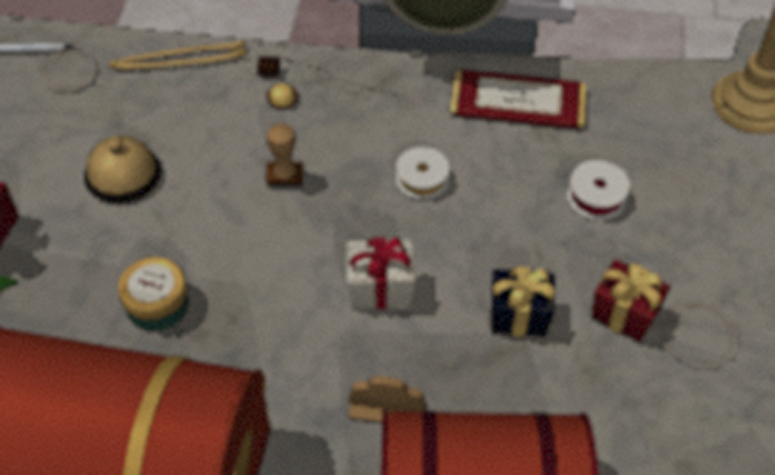

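```bash
python3 - <<'E'
from h import *
t=cv2.imread("pics/top.png"); s=cv2.imread("pics/side.png")
cv2.imwrite("pics/both.png",np.vstack([cv2.resize(x,(800,600))[0:600] for x in (t,)]))
cv2.imwrite("pics/sidef.png",cv2.resize(s,(800,600)))
c=env.camera("top");d=env.camera("side")
print(at(c,405.6,255.2,.056),at(d,168,177.2,.056))
print("red",at(c,140+115/2.5,130+357/2.5,.024),at(d,120+600/2.5,120+184/2.5,.024))
print("blue",at(c,140+196/2.5,130+180/2.5,.06),at(d,120+524/2.5,120+290/2.5,.055))
E
```

```text
[ 0.48822775 -0.30842952  0.056     ] [ 0.49190481 -0.30467321  0.056     ]
red [0.44691523 0.1904077  0.024     ] [0.44881519 0.19349286 0.024     ]
blue [0.60643852 0.11660922 0.06      ] [0.61536612 0.12155908 0.055     ]
```

View pics/both.png

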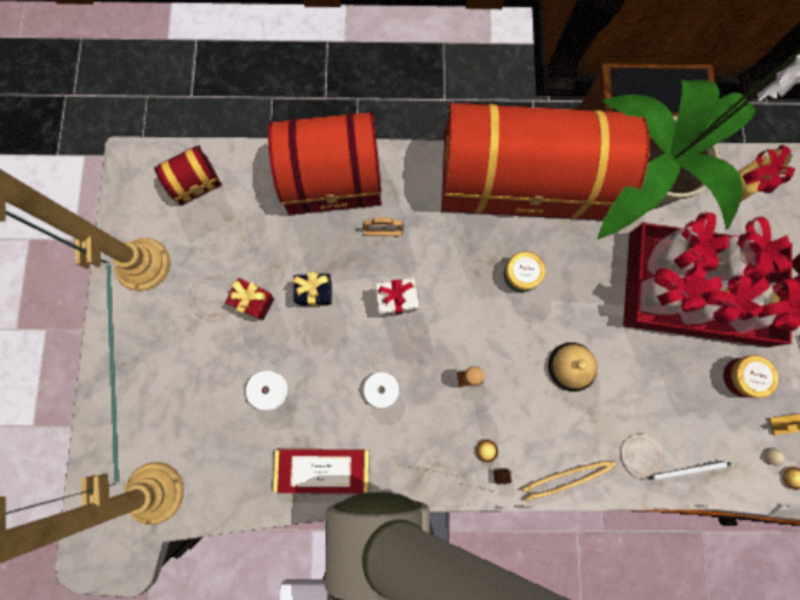

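View pics/sidef.png

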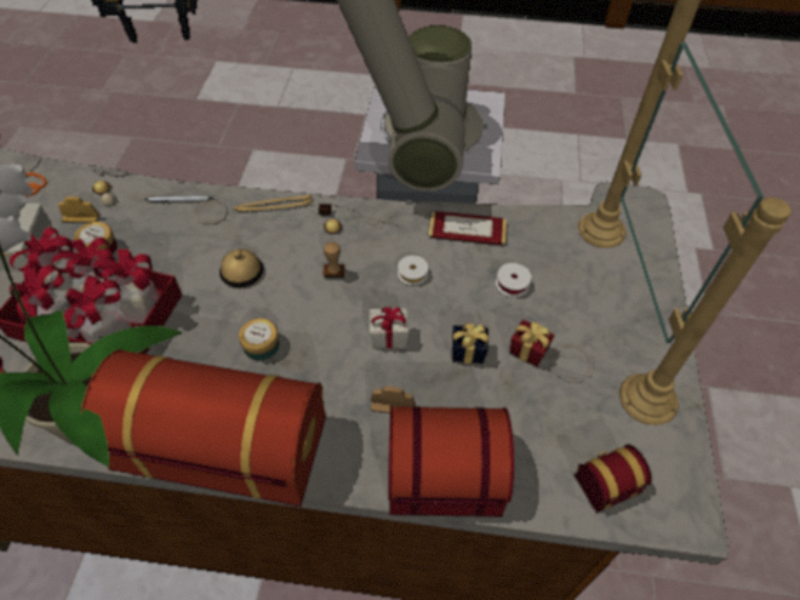

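The top view shows the bell's button at about (406,255), the blue box at (218,202) and the red-core spool at (186,273). The side view agrees to within about 5 mm. A gift basket stands to the right of the bell, so I'll turn the gripper's long side along x and close the fingers on the way.

>>> {"name": "send_rows", "arguments": {
  "motion": [
    [1, 0, 0, -0.1, 0],
    [1, 0, 0, -0.1, 0],
    [1, 0.675, -0.23, -0.1, -0.85],
    [1, 0.675, -0.23, -0.1, -0.85],
    [1, 0.675, -0.23, -0.1, -0.85],
    [1, 0.675, -0.23, -0.1, -0.85],
    [1, 0.675, -0.23, -0.1, -0.85],
    [1, 0.675, -0.23, -0.1, -0.85],
    [1, 0.675, -0.23, -0.1, -0.85],
    [1, 0.675, -0.23, -0.1, -0.85],
    [1, 0.675, -0.23, -0.1, -0.85],
    [1, 0.675, -0.23, -0.1, -0.85],
    [1, 0.675, -0.23, -0.1, -0.85],
    [1, 0.675, -0.23, -0.1, -0.85],
    [1, 0.675, -0.23, -0.1, -0.85],
    [1, 0.675, -0.23, 0.17, -0.85],
    [1, 0.675, -0.23, 0.17, -0.85],
    [1, 0.675, -0.23, 0.17, -0.85],
    [1, 0.675, -0.23, 0.17, -0.85],
    [1, 0.675, -0.23, 0.17, -0.85]
  ]
}}

```text
t: 2.77
position: [0.4854, -0.3066, 0.1306]
orientation: [[0.008, 1.0, -0.009], [1.0, -0.008, 0.008], [0.008, -0.009, -1.0]]
contact_force: [-0.7, 0.8, -0.4]
gripper_width: 0.0
grasp_force: 0.0
```

```bash
python3 - <<'E'
from h import *
ims=[]
for cn,(u,v) in(("top",(405,240)),("side",(168,160))):
    c=env.camera(cn); ims.append(cv2.resize(c["img"][v-50:v+50,u-66:u+67,::-1],(400,300),interpolation=cv2.INTER_CUBIC))
cv2.imwrite("pics/near.png",np.hstack(ims)); s=env.state(); print(s["position"],s["orientation"],s["q"])
c=env.camera("side")
p=np.array(s["position"]);f=210/np.tan(np.radians(c["vertical_fov"])/2)
for P in (p,np.array([.489,-.307,.056])):
    k=c["T"][:3,:3].T@(P-c["T"][:3,3]); print(c["cx"]+f*k[0]/-k[2],c["cy"]-f*k[1]/-k[2])
E
```

```text
[ 0.48834213 -0.30856833  0.1375146 ] [[ 6.22488277e-03  9.99980445e-01 -6.00131243e-04]
 [ 9.99980566e-01 -6.22467470e-03  3.47952180e-04]
 [ 3.44209754e-04 -6.02285542e-04 -9.99999759e-01]] [-7.68285765e-01  5.17913771e-01  1.37638554e+00 -1.75906980e-04
  1.24796669e+00 -7.62005082e-01]
160.72942962639502 153.79934878433752
167.43976168224884 176.2689636849906
```

View pics/near.png

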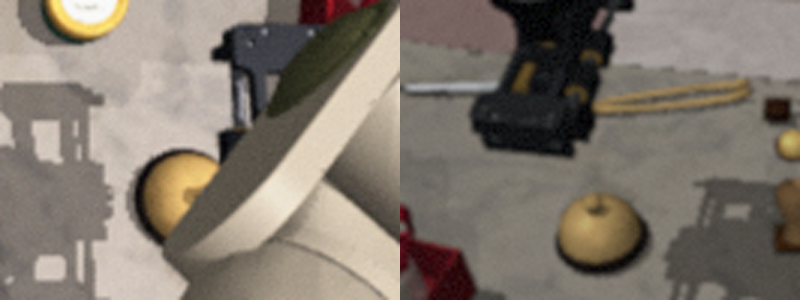

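The crop shows the gripper over the bell with its long side along x. The button is at about (168,177) in the side view, where the calibration predicts it. I'll go down to just above it.

>>> {"name": "send_rows", "arguments": {
  "motion": [
    [1, 0, 0, 0.06, 0],
    [1, 0, 0, 0.117, 0],
    [1, 0, 0, 0.117, 0],
    [1, 0, 0, 0.117, 0],
    [1, 0, 0, 0.117, 0],
    [1, 0, 0, 0.117, 0],
    [1, 0, 0, 0.117, 0]
  ]
}}

```text
t: 3.5
position: [0.4899, -0.3081, 0.0688]
orientation: [[0.003, 1.0, 0.003], [1.0, -0.003, -0.003], [-0.003, 0.003, -1.0]]
contact_force: [-0.4, -0.3, -0.7]
gripper_width: 0.0006
grasp_force: 0.0
```

>>> {"name": "send_rows", "arguments": {
  "motion": [
    [1, 0, 0, 0.01, 0],
    [1, 0, 0, 0.018, 0],
    [1, 0, 0, 0.022, 0],
    [1, 0, 0, 0.022, 0],
    [1, 0, 0, 0.022, 0],
    [1, 0, 0, 0.022, 0]
  ]
}}

```text
t: 4.0
position: [0.4892, -0.3075, 0.0537]
orientation: [[0.003, 1.0, 0.0], [1.0, -0.003, -0.0], [-0.0, 0.0, -1.0]]
contact_force: [-0.1, -0.7, 5.9]
gripper_width: 0.0004
grasp_force: 2.5
```

>>> {"name": "send_rows", "arguments": {
  "motion": [
    [1, 0, 0, 0.002, 0],
    [1, 0, 0, 0.003, 0],
    [1, 0, 0, 0.004, 0],
    [1, 0, 0, 0.004, 0],
    [1, 0, 0, 0.004, 0]
  ]
}}

```text
t: 4.42
position: [0.4893, -0.3076, 0.0523]
orientation: [[0.003, 1.0, 0.001], [1.0, -0.003, -0.001], [-0.001, 0.001, -1.0]]
contact_force: [-3.7, 2.3, 13.4]
gripper_width: 0.0003
grasp_force: 7.1
```

The button bottomed out: TCP at 0.0523 with 13 N. Now I'll lift and travel high to above the blue box at (0.611, 0.119).

>>> {"name": "send_rows", "arguments": {
  "motion": [
    [1, 0, 0, -0.02, 0],
    [1, 0, 0, -0.07, 0],
    [1, 0, 0, -0.14, 0],
    [1, 0, 0, -0.21, 0],
    [1, 0, 0, -0.283, 0],
    [1, 0, 0, -0.283, 0],
    [1, 0.711, 0.203, -0.283, 0.85],
    [1, 0.711, 0.203, -0.283, 0.85],
    [1, 0.711, 0.203, -0.283, 0.85],
    [1, 0.711, 0.203, -0.283, 0.85],
    [1, 0.711, 0.203, -0.283, 0.85],
    [1, 0.711, 0.203, -0.283, 0.85],
    [1, 0.711, 0.203, -0.283, 0.85],
    [1, 0.711, 0.203, -0.283, 0.85],
    [1, 0.711, 0.203, -0.283, 0.85],
    [1, 0.711, 0.203, -0.283, 0.85],
    [1, 0.711, 0.203, -0.283, 0.85],
    [1, 0.711, 0.203, -0.283, 0.85],
    [1, 0.711, 0.203, -0.283, 0.85],
    [1, 0.711, 0.203, -0.283, 0.85]
  ]
}}

```text
t: 6.08
position: [0.6119, 0.1194, 0.2199]
orientation: [[0.972, 0.234, -0.001], [0.234, -0.972, -0.0], [-0.001, -0.0, -1.0]]
contact_force: [-0.5, -0.3, -0.4]
gripper_width: 0.0004
grasp_force: 0.0
```

```bash
python3 - <<'E'
from h import *
c=env.camera("side"); s=env.state(); print(s["position"],s["orientation"],s["contact_force"])
b=c["img"][80:290,110:390,::-1]; cv2.imwrite("pics/ab.png",cv2.resize(b,(800,600),interpolation=cv2.INTER_CUBIC))
for n,h in(("blue_box",.034),("red_spool",.012),("bell",.03)):
    for r in env.trace(n,"side")[:1]:
        m=np.argwhere(r["mask"]).mean(0)[::-1]; print(n,r["score"],m,at(c,*m,h))
E
```

```text
[0.61190247 0.11837847 0.22018783] [[ 9.72636002e-01  2.32331975e-01 -1.02992354e-03]
 [ 2.32331711e-01 -9.72636540e-01 -3.70326314e-04]
 [-1.08777991e-03  1.20908808e-04 -9.99999401e-01]] [0.39996082 0.15551069 0.62516251]
blue_box 0.62 [328.08828006 239.7412481 ] [0.61219211 0.1198755  0.034     ]
red_spool 0.72 [358.53909465 195.32716049] [0.44512022 0.19141733 0.012     ]
bell 0.76 [168.02342606 186.99121523] [ 0.50334323 -0.30622978  0.03      ]
```

View pics/ab.png

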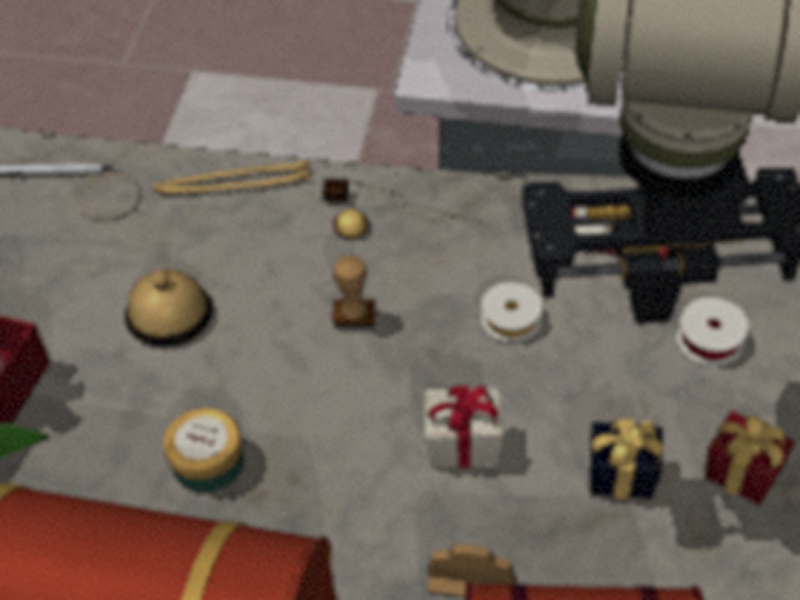

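The fingers hang over the blue box, whose bow is at (625,440) in the crop, and the bell hasn't moved. I'll go down to about 4 cm above the bow and hold.

>>> {"name": "send_rows", "arguments": {
  "motion": [
    [1, 0, 0, 0.06, 0],
    [1, 0, 0, 0.12, 0],
    [1, 0, 0, 0.187, 0],
    [1, 0, 0, 0.187, 0],
    [1, 0, 0, 0.187, 0],
    [1, 0, 0, 0.187, 0],
    [1, 0, 0, 0.187, 0],
    [1, 0, 0, 0.187, 0],
    [1, 0, 0, 0.187, 0],
    [1, 0, 0, 0.187, 0],
    [1, 0, 0, 0.187, 0],
    [1, 0, 0, 0.187, 0],
    [1, 0, 0, 0.187, 0],
    [1, 0, 0, 0.187, 0],
    [1, 0, 0, 0.187, 0],
    [1, 0, 0, 0.187, 0],
    [1, 0, 0, 0.187, 0],
    [1, 0, 0, 0.187, 0],
    [1, 0, 0, 0.187, 0],
    [1, 0, 0, 0.187, 0]
  ]
}}

```text
t: 7.95
position: [0.6121, 0.1188, 0.1085]
orientation: [[0.973, 0.231, -0.0], [0.231, -0.973, 0.0], [-0.0, -0.0, -1.0]]
contact_force: [0.0, -0.6, 0.8]
gripper_width: 0.0004
grasp_force: 0.0
```

>>> {"name": "send_rows", "arguments": {
  "motion": [
    [1, 0, 0, 0, 0],
    [1, 0, 0, 0, 0],
    [1, 0, 0, 0, 0],
    [1, 0, 0, 0, 0],
    [1, 0, 0, 0, 0],
    [1, 0, 0, 0, 0],
    [1, 0, 0, 0, 0],
    [1, 0, 0, 0, 0],
    [1, 0, 0, 0, 0],
    [1, 0, 0, 0, 0]
  ]
}}

```text
t: 8.78
position: [0.6121, 0.1188, 0.1085]
orientation: [[0.973, 0.231, -0.0], [0.231, -0.973, -0.0], [-0.0, 0.0, -1.0]]
contact_force: [-0.3, -0.1, 0.1]
gripper_width: 0.0007
grasp_force: 0.0
```

>>> {"name": "send_rows", "arguments": {
  "motion": [
    [1, 0, 0, -0.07, 0],
    [1, 0, 0, -0.15, 0],
    [1, 0, 0, -0.15, 0],
    [1, 0, 0, -0.15, 0],
    [1, -0.24, -0.18, -0.15, 0],
    [1, -0.24, -0.18, -0.15, 0],
    [1, -0.24, -0.18, -0.15, 0],
    [1, -0.24, -0.18, -0.15, 0],
    [1, -0.24, -0.18, -0.15, 0],
    [1, -0.24, -0.18, -0.15, 0],
    [1, -0.24, -0.18, -0.15, 0],
    [1, -0.24, -0.18, -0.09, 0],
    [1, -0.24, -0.18, -0.03, 0],
    [1, -0.24, -0.18, 0.03, 0],
    [1, -0.24, -0.18, 0.074, 0],
    [1, -0.24, -0.18, 0.074, 0],
    [1, -0.24, -0.18, 0.074, 0],
    [1, -0.24, -0.18, 0.074, 0],
    [1, -0.24, -0.18, 0.074, 0],
    [1, -0.24, -0.18, 0.074, 0]
  ]
}}

```text
t: 10.45
position: [0.4481, 0.1907, 0.0656]
orientation: [[0.973, 0.231, 0.003], [0.231, -0.973, 0.0], [0.003, 0.0, -1.0]]
contact_force: [0.3, -0.6, 0.3]
gripper_width: 0.0004
grasp_force: 0.0
```

>>> {"name": "send_rows", "arguments": {
  "motion": [
    [1, 0, 0, 0, 0],
    [1, 0, 0, 0, 0],
    [1, 0, 0, 0, 0],
    [1, 0, 0, 0, 0],
    [1, 0, 0, 0, 0],
    [1, 0, 0, 0, 0],
    [1, 0, 0, 0, 0],
    [1, 0, 0, 0, 0],
    [1, 0, 0, 0, 0],
    [1, 0, 0, 0, 0],
    [1, 0, 0, 0, 0],
    [1, 0, 0, 0, 0],
    [1, 0, 0, 0, 0],
    [1, 0, 0, 0, 0],
    [1, 0, 0, 0, 0],
    [1, 0, 0, 0, 0],
    [1, 0, 0, 0, 0],
    [1, 0, 0, 0, 0],
    [1, 0, 0, 0, 0],
    [1, 0, 0, 0, 0]
  ]
}}

```text
t: 12.12
position: [0.4471, 0.1907, 0.0642]
orientation: [[0.973, 0.231, -0.0], [0.231, -0.973, 0.0], [-0.0, -0.0, -1.0]]
contact_force: [0.2, -0.5, -0.0]
gripper_width: 0.0003
grasp_force: 0.0
```

>>> {"name": "send_rows", "arguments": {
  "motion": [
    [1, 0, 0, 0, 0],
    [1, 0, 0, 0, 0],
    [1, 0, 0, 0, 0],
    [1, 0, 0, 0, 0],
    [1, 0, 0, 0, 0],
    [1, 0, 0, 0, 0]
  ]
}}

```text
t: 12.62
position: [0.4471, 0.1907, 0.0642]
orientation: [[0.973, 0.231, 0.0], [0.231, -0.973, 0.0], [0.0, -0.0, -1.0]]
contact_force: [1.4, 0.1, -0.4]
gripper_width: 0.0003
grasp_force: 0.0
```

```bash
python3 - <<'E'
from h import *
c=env.camera("side"); print(env.state()["position"])
cv2.imwrite("pics/end.png",cv2.resize(c["img"][80:290,110:390,::-1],(800,600),interpolation=cv2.INTER_CUBIC))
E
```

```text
[0.44709173 0.19069278 0.06415652]
```

View pics/end.png

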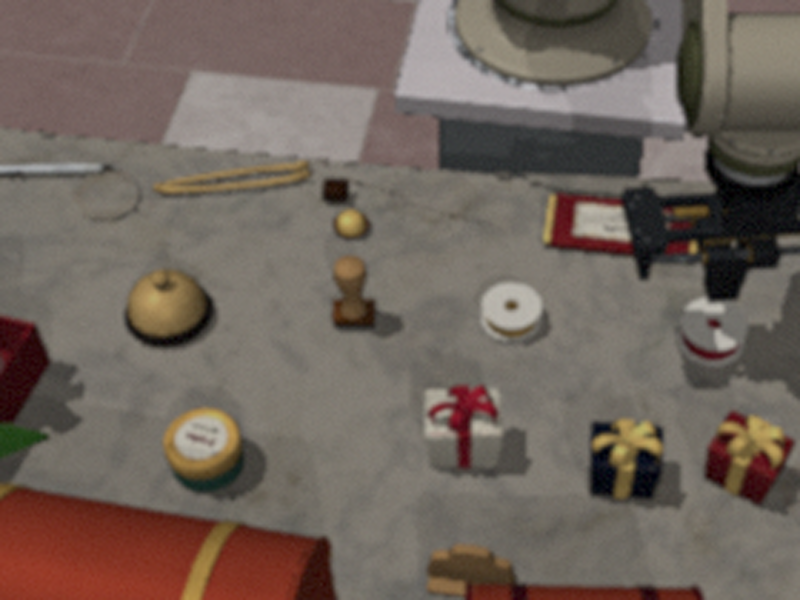

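The fingertips at (722,290) hang over the red spool at (713,330), and every object stands where it was.

```bash
python3 -c "
from workcell import env
print(env.hand_in())"
```

```text
the job is handed in; nothing more can be done
None
```

I pressed the bell's button to its stop, held the fingertips about 4 cm above the dark blue box and then above the red ribbon spool for about 2 s each, and handed in with them still over the spool. No object looked moved in the last picture, and the hand-in gave no verdict.

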